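# Load the tile setter for a test firing

### The arm

A 6-joint arm with a two-finger parallel gripper is mounted at the origin on a cart in front of the work surface, level with it; the furniture and walls round the work are solid. World frame = base frame: x ahead of the robot, y to its left, z up, the work surface at z = 0. Lengths are in mm, angles in rad, forces in N, time in s.
With the tool pointing down it reaches from about 300 to 825 mm from the base axis. Payload 5.4 kg.
Tool frame: the origin (TCP) lies midway between the tips of the shut fingers; the grasp point (between the pads) lies 19 mm behind it; z points along the fingers, y is the line along which they close (so a half turn about z gives the same grasp; the last joint's range is limited). The gripper opens to 92 mm and grips with 3 to 60 N. Pads are 20 mm wide; open, the fingers measure 128 mm over their backs; the gripper's body (75 mm by 189 mm) begins 69 mm behind the grasp point.
Start: joints at [-1.516, 0.158, 1.597, -0, 1.386, -0.21], TCP at [150.463, -554.948, 214.601] pointing down, gripper open.
Joint ranges: [-2.91, 2.91], [-0.94, 2.29], [0.18, 2.7], [-1.29, 4.43], [0.17, 2.64], [-3, 3]. Speed limits (rad/s): [2.57, 2.57, 3.14, 3.14, 3.14, 3.14].

### API

Orientations are given as a unit quaternion [x, y, z, w].
In Python, from cell import telemetry, cams, workorder gives the robot as it stands.
- The arm moves only by the tool step_arm, never from a script. Its argument "steps" is a list of rows, each an object with "grip": the opening, from -1 (shut) to 1 (fully open); "travel": the shift along the world's x, y, z in cm, a list of three; "twist": the turn, a rotation vector about the world's x, y, z in degrees, a list of three. A call has exactly 10 rows; each row shifts and turns the commanded pose from where the row before left it; what a row does not reach is not made up. A row lasts 1/12 s, in which the tool goes at most 41.7 mm and 7.16 degrees, less where a joint would pass 70% of its speed; a pose out of reach is approached as far as the arm can. A call is refused whole if a number of a shift passes 4.17 or a number of a turn 7.16, either way. A call with a gripper value outside its range is refused whole. The fingers move at their own pace and stop on an object; "newtons" is the grip in N (left out, the last holds). Time passes only in rows, so rows that do not move let the fingers close, or fill a call up. It gives the time, the measured TCP pose, the force, the opening and the grip force at its end, in the units of the state.
- telemetry.state(): the state, without advancing time (a new reading comes with each control period).
- cams.camera(name): name is "scene" or "side" or "wrist"; returns a dict with "frame" (480x640x3 uint8, red, green, blue), "K" (3x3 intrinsics, pixels), "dist" ([k1, k2, p1, p2, k3] as OpenCV has them; the pictures are not rectified), "rvec" (rotation vector, rad) and "tvec" (3), from world to camera coordinates, as OpenCV has them. Camera axes: x right, y down, z forward; pixel columns grow to the right and rows downward; lengths in mm; the calibration is good to about 2 mm. A picture is of the moment at which its call begins. There is no depth.
- workorder.sign_off(): hands the job in; it is judged then, once.
The state is a dict: "clock": time; "qpos": joint angles; "joint_vel": joint speeds; "joint_efforts": joint torques, N m; "eef_pos": TCP position; "tool_rot": TCP orientation; "force": force on the tool from outside, world axes, zero at the start; "wrist_torque": the same for the moment, N m; "grip_width": opening from 0.0 (shut) to 1.0 (fully open); "grip_force": force on a finger pad.
Only numpy, scipy, OpenCV 4.12 (cv2) and the standard library are available. Lean on these libraries where they do the work, as an engineer would, in place of code of your own. Each camera call takes 0.05 s, during which the arm holds its last target. There are 200 camera calls.

### The job

Move the four glaze test tiles from the wooden drying rack into the fireclay tile setter, one to a bay, each standing upright near the middle of its bay with its foot flat on the slab between two ribs and square to them. Through the kiln's spyhole every tile must be seen over the one in front of it, so let them step down in height: the tallest next to the setter's tall back plate, the shortest at its open end. Do not tip a tile over, and leave the cup and the brown bowl where they stand.

Things in the scene. Friction and masses are not known exactly. Their poses are not given: they have to be found in the camera images.
- tile_1: The tallest of four glaze test tiles, an upside-down T of terracotta, top dipped in off-white glaze: 98 mm tall, 52 mm wide (its y); upright web 8 mm thick (its x), foot 30 x 52 x 8 mm. Origin: centre of the foot's underside, z up; same either way round. Loose, about 30 to 140 g; starts in any bay of the drying rack, web across the row. Pinch across the web near its top.
- tile_2: The second tallest of four glaze test tiles, an upside-down T of terracotta, top dipped in off-white glaze: 84 mm tall, 46 mm wide (its y); upright web 8 mm thick (its x), foot 30 x 46 x 8 mm. Origin: centre of the foot's underside, z up; same either way round. Loose, about 30 to 140 g; starts in any bay of the drying rack, web across the row. Pinch across the web near its top.
- tile_3: The second shortest of four glaze test tiles, an upside-down T of terracotta, top dipped in off-white glaze: 70 mm tall, 40 mm wide (its y); upright web 8 mm thick (its x), foot 30 x 40 x 8 mm. Origin: centre of the foot's underside, z up; same either way round. Loose, about 30 to 140 g; starts in any bay of the drying rack, web across the row. Pinch across the web near its top.
- tile_4: The shortest of four glaze test tiles, an upside-down T of terracotta, top dipped in off-white glaze: 56 mm tall, 34 mm wide (its y); upright web 8 mm thick (its x), foot 30 x 34 x 8 mm. Origin: centre of the foot's underside, z up; same either way round. Loose, about 30 to 140 g; starts in any bay of the drying rack, web across the row. Pinch across the web near its top.
- tile_setter: Fixed pale fireclay slab 232 x 86 mm, top 20 mm above the bench, with cross ribs (6 mm wide, 10 mm high) at x = -100, -50, 0, 50, 100 mm; between them four 44 mm bays, middles at x = -75, -25, 25, 75 mm. Tall back plate (inner face x = 112 mm, top 77 mm up) at the +x end; -x end open. Origin: bench top, under the bays' middle; x along the row, y along the ribs, z up. Any yaw.
- drying_rack: Wooden rack, fixed, 236 x 90 mm: three bearers lengthwise, tops 20 mm above the bench, five dowels (8 mm, tops 27.5 mm up) across at x = -100, -50, 0, 50, 100 mm; the tiles stand between the dowels near x = -75, -25, 25, 75 mm. Origin: bench top, under the middle; x along the row, y along the dowels, z up. Any yaw.
- bisque_cup: Pink unglazed cup, 72 mm across, 77 mm tall, loose, standing behind and between the two racks; a bystander. Origin: centre of its underside, z up.
- test_bowl_b: Small dark brown bowl, 72 mm across, 47 mm tall, loose, standing behind and between the two racks; a bystander. Origin: centre of its underside, z up.
Things that resemble listed ones, but are neither listed nor needed, are in the scene too. Leave any blue or yellow look-alike of the tile_2 alone. What is shaped like the tile_setter but turquoise is not meant.

How it is judged (in metres and radians):
At the end, for the whole second after the job is handed in: Each tile stands released and at rest in its own bay, heights falling from the back plate to the open end: within 10 mm of the bay's middle along the row, 16 mm along the ribs, foot down on the slab (origin 16 to 23.5 mm up), upright within 0.1 rad, square within 0.35 rad (x of tile_1 in the frame of tile_setter between 0.065 and 0.085 m and y of tile_1 in the frame of tile_setter between -0.016 and 0.016 m and z of tile_1 in the frame of tile_setter between 0.016 and 0.0235 m and angle between each of tile_1, tile_2, tile_3, tile_4's own z axis and vertical below 0.1 rad and angle between the x axis of each of tile_1, tile_2, tile_3, tile_4 and the x axis of tile_setter, either way round below 0.35 rad and linear speed of each of tile_1, tile_2, tile_3, tile_4 below 0.02 m/s and angular speed of each of tile_1, tile_2, tile_3, tile_4 below 0.2 rad/s and x of tile_2 in the frame of tile_setter between 0.015 and 0.035 m and y of tile_2 in the frame of tile_setter between -0.016 and 0.016 m and z of tile_2 in the frame of tile_setter between 0.016 and 0.0235 m and x of tile_3 in the frame of tile_setter between -0.035 and -0.015 m and y of tile_3 in the frame of tile_setter between -0.016 and 0.016 m and z of tile_3 in the frame of tile_setter between 0.016 and 0.0235 m and x of tile_4 in the frame of tile_setter between -0.085 and -0.065 m and y of tile_4 in the frame of tile_setter between -0.016 and 0.016 m and z of tile_4 in the frame of tile_setter between 0.016 and 0.0235 m); the robot touches nothing.
It fails at once if a tile is tipped over (angle between any of tile_1, tile_2, tile_3, tile_4's own z axis and vertical above 0.7 rad).
It fails at once if the cup is shifted (distance of bisque_cup from where it was at the start of the episode above 0.03 m).
It fails at once if the brown bowl is shifted (distance of test_bowl_b from where it was at the start of the episode above 0.03 m).
It also fails if it takes over 109 s, if anything falls off the work surface, if the arm or the gripper's body presses on something with over 40 N, if the wrist force passes 120 N, or if a joint passes its speed limit or range.

## Working session

There is one attempt and no reset: what is moved stays moved. The work goes in short steps, Python scripts to look and compute and a tool call to move; the robot and the scene stay as the last step left them, time stands still between calls to the robot, and variables do not carry over. Pictures are saved under pics/ and viewed, at most 14 in all, crops included, and the job is handed in when it is done.

Besides the shell and the picture viewer there is one more tool, called after "Emit:" in YAML: its name, and indented under it one key for each argument. step_arm: Moves the arm, as the interface text tells. Its arguments: {"type":"object","properties":{"steps":{"type":"array"},"newtons":{"type":"number"}},"required":["steps"]}

```bash
mkdir -p pics; cat > h.py <<'E'
import cv2,numpy as np
from cell import telemetry,cams,workorder
def snap(n,tag):
    c=cams.camera(n); np.savez(f'pics/{tag}.npz',**{k:np.array(v) for k,v in c.items()})
    cv2.imwrite(f'pics/{tag}.png',c['frame'][:,:,::-1]); return c
def load(tag): return dict(np.load(f'pics/{tag}.npz'))
def ray(c,uv):
    R=cv2.Rodrigues(c['rvec'])[0]; p=cv2.undistortPoints(np.array(uv,float).reshape(-1,1,2),c['K'],c['dist']).reshape(-1,2)
    d=np.c_[p,np.ones(len(p))]@R; o=-R.T@np.ravel(c['tvec']); return o,d
def onz(c,uv,z):
    o,d=ray(c,uv); return o+d*((z-o[2])/d[:,2])[:,None]
def tri(c1,u1,c2,u2):
    o1,d1=ray(c1,[u1]);o2,d2=ray(c2,[u2]);A=np.c_[d1[0],-d2[0]];s=np.linalg.lstsq(A,o2-o1,rcond=None)[0]
    a=o1+d1[0]*s[0];b=o2+d2[0]*s[1];return (a+b)/2,np.linalg.norm(a-b)
def proj(c,P): return cv2.projectPoints(np.array(P,float).reshape(-1,3),c['rvec'],c['tvec'],c['K'],c['dist'])[0].reshape(-1,2)
E
python3 - <<'E'
from h import *
for n in('scene','side','wrist'):
    c=snap(n,n+'0');print(n,ray(c,[[320,240]]))
print(telemetry.state())
E
```

```text
scene (array([  34.53538951, 1191.04521352,  788.53796134]), array([[ 0.43490956, -0.70909488, -0.55530972]]))
side (array([ 384.27770244, -881.75000159,  619.13103355]), array([[ 0.16428227,  0.88129182, -0.44311119]]))
wrist (array([ 217.88941377, -536.14613175,  383.75129862]), array([[-0.24153653, -0.07031475, -0.96786149]]))
{'clock': 0.15, 'qpos': array([-1.51610158e+00,  1.58882255e-01,  1.59792806e+00, -1.32327104e-05,
        1.38618271e+00, -2.10080009e-01]), 'joint_vel': array([ 0.00098246, -0.00361215, -0.00164579,  0.00087322,  0.00116693,
        0.00183973]), 'joint_efforts': array([ 7.67640668e-04, -3.85917056e+01, -3.22433782e+01,  7.02033355e-02,
        3.51043779e-02, -8.16440956e-05]), 'eef_pos': array([ 150.4329287 , -554.48254798,  213.86493599]), 'tool_rot': array([ 9.91249179e-01,  1.32002179e-01,  4.78609803e-05, -6.98576708e-04]), 'force': array([ 0.15930972, -0.0144137 ,  0.07989097]), 'wrist_torque': array([-0.01961202,  0.01774854, -0.05924229]), 'grip_force': 0.0, 'grip_width': 0.9993939057282535}
```

View pics/scene0.png

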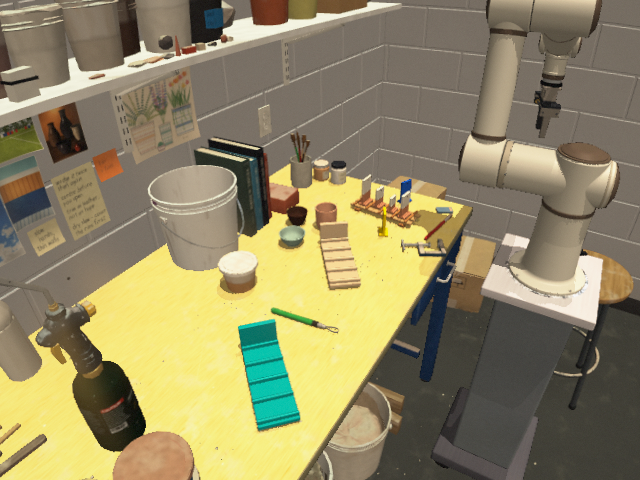

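View pics/side0.png

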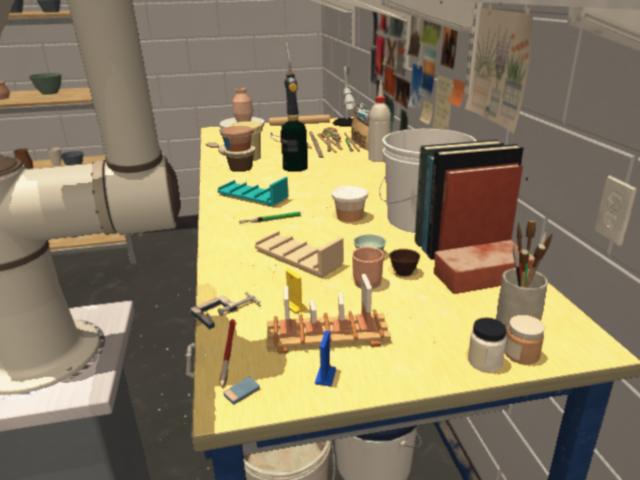

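The side view shows the rack at about (328,330) with four white-topped tiles: x≈287 tall, 313 shortest, 341 mid, 367 tallest. Look-alikes are the blue tile (326,360), the yellow tile (293,290) and the turquoise setter (253,190). The pale setter is at (300,252) side and (340,258) scene; the cup is at (367,267) and the brown bowl at (404,262).

```bash
python3 - <<'E'
from h import *
s=load('side0');c=load('scene0')
print('rack ends side',onz(s,[[270,330],[388,325],[328,330]],20).round())
print('setter side',onz(s,[[262,243],[328,268]],20).round(),'scene',onz(c,[[323,242],[355,245],[328,285],[359,284]],20).round())
print('cup,bowl',onz(s,[[367,285],[404,273]],0).round())
print('blue,yellow',onz(s,[[326,382],[296,310]],0).round())
a=cv2.resize(s['frame'][220:400,230:430],None,fx=4,fy=3.3,interpolation=2)[:,:,::-1]
cv2.imwrite('pics/cropside.png',a[:600])
E
```

```text
rack ends side [[435. -53.  20.]
 [662. -90.  20.]
 [545. -79.  20.]]
setter side [[456. 329.  20.]
 [596. 159.  20.]] scene [[623. 215.  20.]
 [530. 180.  20.]
 [506. 386.  20.]
 [436. 340.  20.]]
cup,bowl [[673.  95.   0.]
 [773. 127.   0.]]
blue,yellow [[ 515. -199.    0.]
 [ 499.   33.    0.]]
```

View pics/cropside.png

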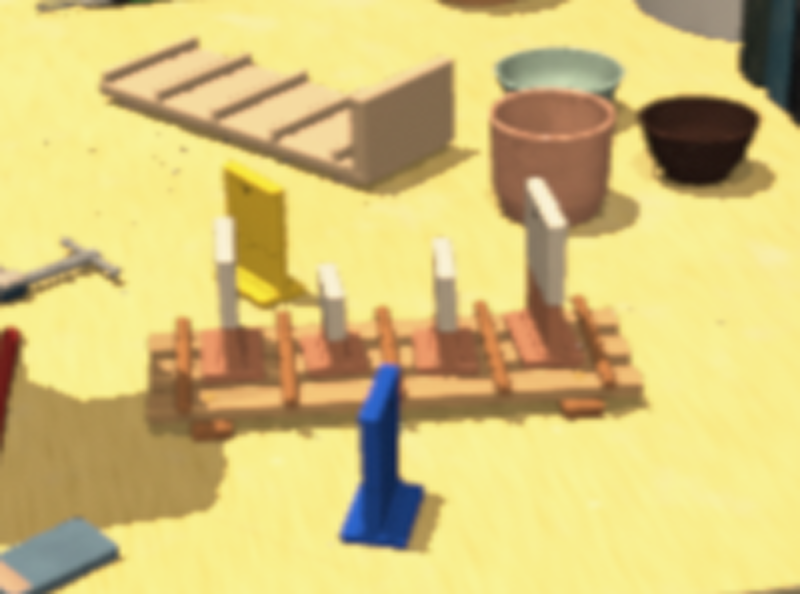

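View pics/wrist0.png

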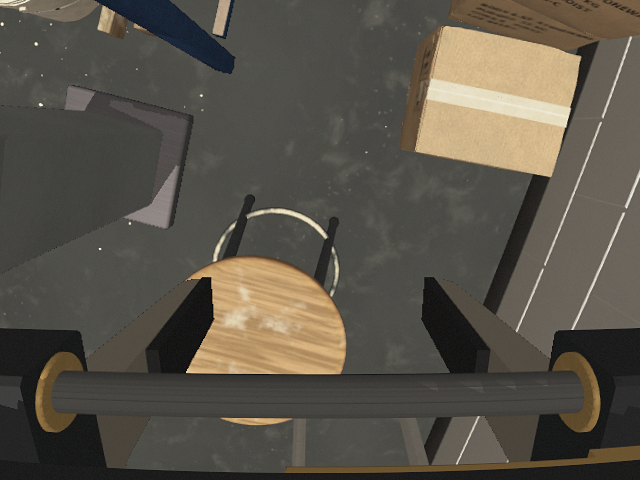

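The crop confirms that the rack tiles, left to right in the side view, are tile_2, tile_4, tile_3 and tile_1 (all white-topped), and that the blue and yellow ones stand apart from the rack. The wrist camera only sees the floor and stool, so I'm moving above the rack for a close view.

Emit:
step_arm:
  steps:
    - {"grip": 1,"travel": [1.95,2.65,0.5],"twist": [0,0,3.75]}
    - {"grip": 1,"travel": [1.95,2.65,0.5],"twist": [0,0,3.75]}
    - {"grip": 1,"travel": [1.95,2.65,0.5],"twist": [0,0,3.75]}
    - {"grip": 1,"travel": [1.95,2.65,0.5],"twist": [0,0,3.75]}
    - {"grip": 1,"travel": [1.95,2.65,0.5],"twist": [0,0,3.75]}
    - {"grip": 1,"travel": [1.95,2.65,0.5],"twist": [0,0,3.75]}
    - {"grip": 1,"travel": [1.95,2.65,0.5],"twist": [0,0,3.75]}
    - {"grip": 1,"travel": [1.95,2.65,0.5],"twist": [0,0,3.75]}
    - {"grip": 1,"travel": [1.95,2.65,0.5],"twist": [0,0,3.75]}
    - {"grip": 1,"travel": [1.95,2.65,0.5],"twist": [0,0,3.75]}

```text
clock: 0.98
eef_pos: [346.0, -288.4, 264.6]
tool_rot: [0.896, 0.445, 0.0, -0.0]
force: [0.4, 0.8, -0.2]
grip_width: 0.998
grip_force: 0.0
```

Emit:
step_arm:
  steps:
    - {"grip": 1,"travel": [1.95,2.65,0.5],"twist": [0,0,3.75]}
    - {"grip": 1,"travel": [1.95,2.65,0.5],"twist": [0,0,3.75]}
    - {"grip": 1,"travel": [1.95,2.65,0.5],"twist": [0,0,3.75]}
    - {"grip": 1,"travel": [1.95,2.65,0.5],"twist": [0,0,3.75]}
    - {"grip": 1,"travel": [1.95,2.65,0.5],"twist": [0,0,3.75]}
    - {"grip": 1,"travel": [1.95,2.65,0.5],"twist": [0,0,3.75]}
    - {"grip": 1,"travel": [1.95,2.65,0.5],"twist": [0,0,3.75]}
    - {"grip": 1,"travel": [1.95,2.65,0.5],"twist": [0,0,3.75]}
    - {"grip": 1,"travel": [1.95,2.65,0.5],"twist": [0,0,3.75]}
    - {"grip": 1,"travel": [0,0,0],"twist": [0,0,3.75]}

```text
clock: 1.82
eef_pos: [523.2, -47.2, 310.1]
tool_rot: [0.703, 0.711, 0.001, 0.0]
force: [-0.7, -0.9, 0.8]
grip_width: 0.998
grip_force: 0.0
```

```bash
python3 - <<'E'
from h import *
snap('wrist','w1');s=telemetry.state();print(s['eef_pos'],s['tool_rot'],s['clock'])
E
```

```text
[521.97698128 -49.14435469 309.62888754] [ 7.02390785e-01  7.11791500e-01  1.93658787e-04 -9.01933847e-05] 1.8667
```

View pics/w1.png

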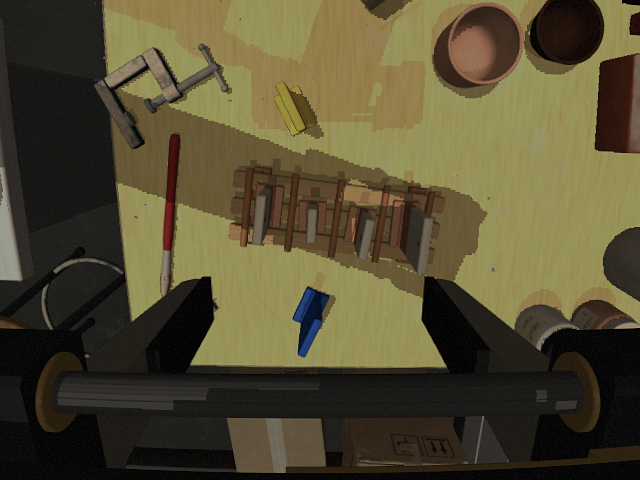

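Wrist view: the rack dowels are at columns ≈247, 291, 338, 382 and 428 (rows 175–255), with grey-shadowed tile webs at ≈262, 312, 365 and 416. Next I take a second wrist view for height, then one over the setter.

Emit:
step_arm:
  steps:
    - {"grip": 1,"travel": [1.5,1.5,-1.5],"twist": [0,0,0]}
    - {"grip": 1,"travel": [1.5,1.5,-1.5],"twist": [0,0,0]}
    - {"grip": 1,"travel": [1.5,1.5,-1.5],"twist": [0,0,0]}
    - {"grip": 1,"travel": [1.5,0,-1.5],"twist": [0,0,0]}
    - {"grip": 1,"travel": [0,0,0],"twist": [0,0,0]}
    - {"grip": 1,"travel": [0,0,0],"twist": [0,0,0]}
    - {"grip": 1,"travel": [0,0,0],"twist": [0,0,0]}
    - {"grip": 1,"travel": [0,0,0],"twist": [0,0,0]}
    - {"grip": 1,"travel": [0,0,0],"twist": [0,0,0]}
    - {"grip": 1,"travel": [0,0,0],"twist": [0,0,0]}

```text
clock: 2.7
eef_pos: [581.0, -6.9, 250.7]
tool_rot: [0.706, 0.708, 0.0, 0.001]
force: [-0.2, 0.2, -0.0]
grip_width: 1.001
grip_force: 0.0
```

```bash
python3 - <<'E'
from h import *
snap('wrist','w2');s=telemetry.state();print(s['eef_pos'])
a=load('w2');b=load('w1')
# project corners to find rack region
p=proj(a,[[545,-75,20]])[0];print(p)
f=a['frame']
x0,y0=int(p[0])-150,int(p[1])-85
im=cv2.resize(f[max(y0,0):y0+200,x0:x0+266],None,fx=3,fy=3,interpolation=2)
im=np.clip(im.astype(float)*1.7,0,255).astype(np.uint8)
print(x0,max(y0,0));cv2.imwrite('pics/w2c.png',im[:600,:800,::-1])
E
```

```text
[580.98552601  -6.77862255 250.4714464 ]
[281.48460404 272.921044  ]
131 187
```

View pics/w2c.png

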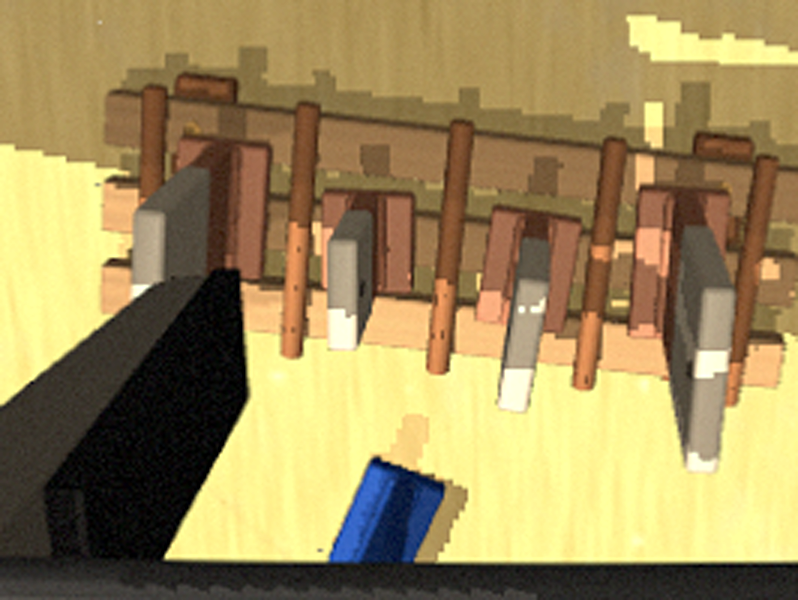

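Emit:
step_arm:
  steps:
    - {"grip": 1,"travel": [-0.8,3.9,0.3],"twist": [0,0,0]}
    - {"grip": 1,"travel": [-0.8,3.9,0.3],"twist": [0,0,0]}
    - {"grip": 1,"travel": [-0.8,3.9,0.3],"twist": [0,0,0]}
    - {"grip": 1,"travel": [-0.8,3.9,0.3],"twist": [0,0,0]}
    - {"grip": 1,"travel": [-0.8,3.9,0.3],"twist": [0,0,0]}
    - {"grip": 1,"travel": [-0.8,3.9,0.3],"twist": [0,0,0]}
    - {"grip": 1,"travel": [-0.8,3.9,0.3],"twist": [0,0,0]}
    - {"grip": 1,"travel": [0,3.9,0.3],"twist": [0,0,0]}
    - {"grip": 1,"travel": [0,0,0],"twist": [0,0,0]}
    - {"grip": 1,"travel": [0,0,0],"twist": [0,0,0]}

```text
clock: 3.58
eef_pos: [524.5, 307.3, 274.0]
tool_rot: [0.705, 0.709, 0.0, 0.0]
force: [0.2, -0.2, -0.7]
grip_width: 1.003
grip_force: 0.0
```

```bash
python3 - <<'E'
from h import *
snap('wrist','w3');s=telemetry.state();print(s['eef_pos'],s['clock'])
E
```

```text
[524.78572099 305.8254386  273.74310965] 3.6333
```

Emit:
step_arm:
  steps:
    - {"grip": 1,"travel": [2.0,1.5,0],"twist": [0,0,0]}
    - {"grip": 1,"travel": [2.0,1.5,0],"twist": [0,0,0]}
    - {"grip": 1,"travel": [2.0,1.5,0],"twist": [0,0,0]}
    - {"grip": 1,"travel": [0,0,0],"twist": [0,0,0]}
    - {"grip": 1,"travel": [0,0,0],"twist": [0,0,0]}
    - {"grip": 1,"travel": [0,0,0],"twist": [0,0,0]}
    - {"grip": 1,"travel": [0,0,0],"twist": [0,0,0]}
    - {"grip": 1,"travel": [0,0,0],"twist": [0,0,0]}
    - {"grip": 1,"travel": [0,0,0],"twist": [0,0,0]}
    - {"grip": 1,"travel": [0,0,0],"twist": [0,0,0]}

```text
clock: 4.47
eef_pos: [584.7, 350.3, 274.1]
tool_rot: [0.706, 0.708, 0.0, 0.0]
force: [0.3, -0.1, -0.4]
grip_width: 0.999
grip_force: 0.0
```

```bash
python3 - <<'E'
from h import *
snap('wrist','w4');s=telemetry.state();print(s['eef_pos'],s['clock'])
E
```

```text
[584.7709463  350.3869822  274.00515958] 4.5167
```

View pics/w4.png

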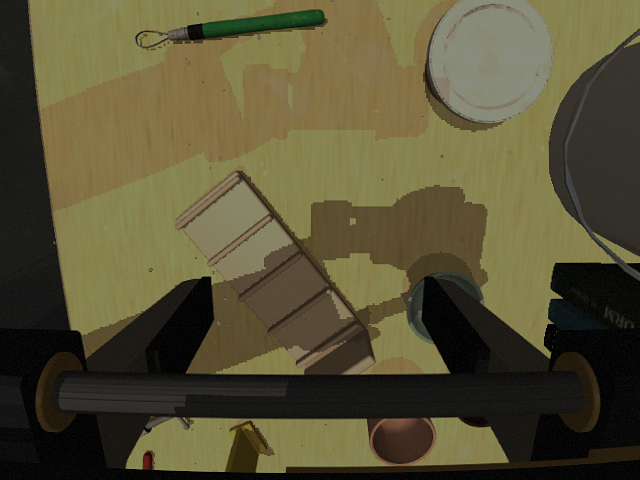

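```bash
python3 - <<'E'
from h import *
a=load('w1')['frame'][150:300,222:447];im=cv2.resize(a,None,fx=3.5,fy=3.5,interpolation=2)
cv2.imwrite('pics/w1c.png',np.clip(im.astype(float)*1.8,0,255).astype(np.uint8)[:,:,::-1])
w2=load('w2')
def q(L): return np.array(L,float)/3+[131,187]
up=q([[153,90],[308,105],[460,123],[614,141],[766,158]]);lo=q([[291,355],[438,372],[584,388],[733,403]])
U=onz(w2,up,25.5);L=onz(w2,lo,25.5);print(U.round(1),L.round(1))
print('feet',onz(w2,q([[180,138],[270,143],[262,278],[323,193],[412,193],[410,291],[493,207],[580,218],[560,333],[480,318],[638,187],[730,192],[632,335]]),28).round(1))
w3=load('w3');w4=load('w4')
R=np.array([[177,222],[240,172],[298,364],[365,325]])
P=onz(w4,R,30);print('setter',P.round(1));p3=proj(w3,P);print(p3.round())
A=w4['frame'][160:390,165:385]
x,y=p3.min(0).astype(int)-15;x=max(x,0);y=max(y,0)
B=w3['frame'][y:y+230,x:x+220]
print('w3 crop',x,y,B.shape);B=cv2.copyMakeBorder(B,0,230-B.shape[0],0,0,cv2.BORDER_CONSTANT)
im=cv2.resize(np.hstack([A,B]),None,fx=800/440,fy=800/440,interpolation=2)
cv2.imwrite('pics/setc.png',np.clip(im.astype(float)*1.5,0,255).astype(np.uint8)[:,:,::-1])
E
```

```text
[[450.2 -16.6  25.5]
 [500.3 -21.5  25.5]
 [549.1 -27.3  25.5]
 [598.7 -33.2  25.5]
 [648.2 -38.7  25.5]] [[ 490.2 -108.2   25.5]
 [ 540.1 -114.1   25.5]
 [ 589.7 -119.9   25.5]
 [ 640.9 -125.6   25.5]]
feet [[458.7 -31.9  28. ]
 [487.9 -33.5  28. ]
 [482.6 -79.6  28. ]
 [504.3 -50.2  28. ]
 [533.3 -50.1  28. ]
 [531.7 -83.9  28. ]
 [559.5 -54.8  28. ]
 [587.9 -58.4  28. ]
 [581.5 -98.7  28. ]
 [554.8 -93.4  28. ]
 [606.6 -47.9  28. ]
 [636.5 -49.5  28. ]
 [605.6 -99.4  28. ]]
setter [[441.9 331.6  30. ]
 [508.4 381.9  30. ]
 [563.5 170.6  30. ]
 [636.3 218.5  30. ]]
[[234. 179.]
 [301. 127.]
 [353. 329.]
 [423. 288.]]
w3 crop 219 111 (230, 220, 3)
```

View pics/w1c.png

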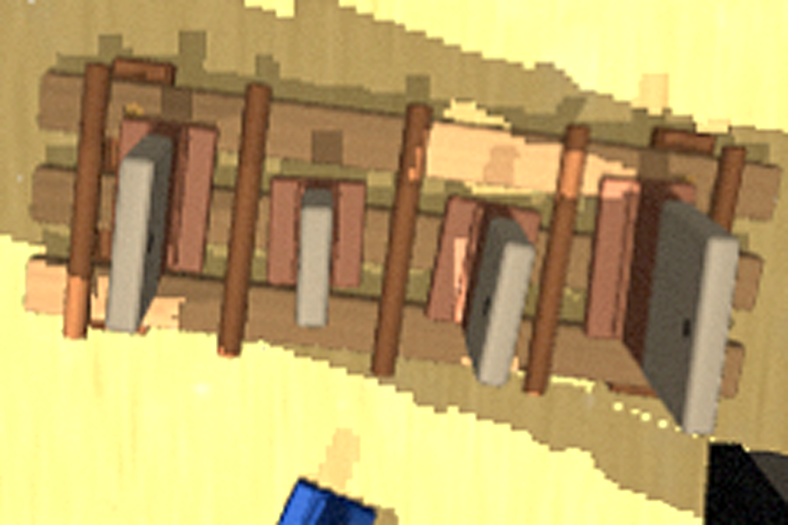

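View pics/setc.png

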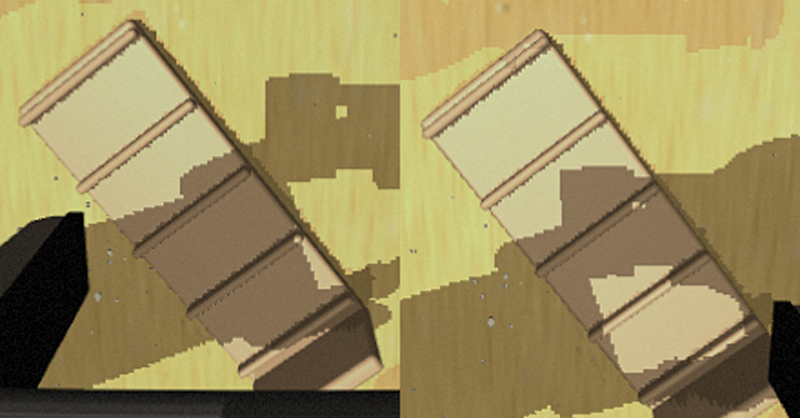

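Crops: the rack tiles' top strips and feet are clear (tile_4 top at (313,265), tile_3 (505,315), tile_1 (710,335), tile_2 (130,245) in w1c). The setter shows five ribs, with the back plate at lower right in both halves. Next step is triangulating.

```bash
python3 - <<'E'
from h import *
w1,w2,w3,w4=[load('w%d'%i) for i in(1,2,3,4)]
c1=lambda p:np.array(p)/3.5+[222,150]
c2=lambda p:np.array(p)/3+[131,187]
k=440/800
c4=lambda p:np.array(p)*k+[165,160]
c3=lambda p:(np.array(p)-[400,0])*k+[219,111]
for n,a,b in [('t2far',(138,155),(150,212)),('t4near',(313,325),(342,348)),('t4far',(316,203),(344,240)),('t3near',(494,383),(515,408)),('t3far',(517,247),(533,280)),('t1near',(700,430),(702,468)),('t1far',(721,240),(714,290)),
 ('dow3U',(418,107),(460,123)),('dow3L',(383,374),(438,372)),('dow5U',(735,150),(766,158)),('dow2L',(229,352),(291,355))]:
    p,e=tri(w1,c1(a),w2,c2(b));print(n,p.round(1),e.round(1))
r=[]
for n,a,b in [('2L',(83,187),(487,204)),('2R',(190,103),(602,115)),('3L',(140,252),(541,270)),('3R',(246,169),(652,186)),('4L',(193,311),(594,332)),('4R',(299,235),(705,256))]:
    p,e=tri(w4,c4(a),w3,c3(b));print(n,p.round(1),e.round(1));r.append(.5*(onz(w4,[c4(a)],30)[0]+onz(w3,[c3(b)],30)[0]))
r=np.array(r);print(r.round(1));m=(r[0::2]+r[1::2])/2;print('mid',m);d=m[2]-m[0];print('len',np.linalg.norm(d),np.degrees(np.arctan2(d[1],d[0])))
v=(r[1::2]-r[0::2]).mean(0);print('rib dir-90',np.degrees(np.arctan2(v[1],v[0]))-90,np.linalg.norm(v))
# side cross check
s=load('side0');cc=lambda p:np.array(p)/[4,3.3]+[230,220]
print(onz(s,[cc((160,92)),cc((250,60)),cc((218,112)),cc((306,76)),cc((275,132)),cc((358,99))],30).round())
E
```

```text
t2far [473.2 -32.2 106.9] 1.1
t4near [517.4 -83.8  77.1] 0.9
t4far [518.7 -49.6  76.7] 1.2
t3near [568.4 -97.3  87.9] 0.3
t3far [573.6 -59.2  84.8] 0.2
t1near [ 619.2 -100.4  117.9] 0.4
t1far [620.5 -49.5 118.8] 0.6
dow3U [549.1 -27.9  23.7] 0.4
dow3L [ 540.1 -113.9   25.9] 0.2
dow5U [649.  -39.7  23. ] 1.0
dow2L [ 490.8 -106.3   29.2] 0.7
2L [472.6 286.3  24.7] 0.5
2R [536.4 336.8  28.9] 0.4
3L [503.2 246.6  23.6] 1.4
3R [566.3 294.7  13.6] 0.4
4L [534.1 209.9  26.7] 1.3
4R [598.  254.5  17.1] 0.4
[[473.6 287.8  30. ]
 [536.4 337.   30. ]
 [504.  248.9  30. ]
 [565.8 298.7  30. ]
 [534.2 211.4  30. ]
 [596.6 258.9  30. ]]
mid [[505.00065287 312.38691769  30.        ]
 [534.89403224 273.80708041  30.        ]
 [565.42026108 235.11335501  30.        ]]
len 98.09043045309448 -51.978419760864014
rib dir-90 -51.936061846837774 79.1978814275292
[[472. 277.  30.]
 [535. 318.  30.]
 [503. 236.  30.]
 [566. 281.  30.]
 [532. 197.  30.]
 [591. 235.  30.]]
```

Measured: setter centre (535,274), yaw −52°, back plate toward (0.616,−0.788). Tile centres: t1 (620,−75), t2 (471,−55), t3 (571,−77), t4 (518,−67). The tops come out at 118.3 for t1, 107 for t2, 86 for t3 and 77 for t4, which agrees with the text to within 4 mm. I'm starting with tile_1.

Emit:
step_arm:
  steps:
    - {"grip": -0.48,"travel": [0.35,-3.85,-0.7],"twist": [0,0,-0.17]}
    - {"grip": -0.48,"travel": [0.35,-3.85,-0.7],"twist": [0,0,-0.17]}
    - {"grip": -0.48,"travel": [0.35,-3.85,-0.7],"twist": [0,0,-0.17]}
    - {"grip": -0.48,"travel": [0.35,-3.85,-0.7],"twist": [0,0,-0.17]}
    - {"grip": -0.48,"travel": [0.35,-3.85,-0.7],"twist": [0,0,-0.17]}
    - {"grip": -0.48,"travel": [0.35,-3.85,-0.7],"twist": [0,0,-0.17]}
    - {"grip": -0.48,"travel": [0.35,-3.85,-0.7],"twist": [0,0,-0.17]}
    - {"grip": -0.48,"travel": [0.35,-3.85,-0.7],"twist": [0,0,-0.17]}
    - {"grip": -0.48,"travel": [0.35,-3.85,-0.7],"twist": [0,0,-0.17]}
    - {"grip": -0.48,"travel": [0.35,-3.85,-0.7],"twist": [0,0,-0.17]}
  newtons: 20

```text
clock: 5.35
eef_pos: [619.8, -36.3, 203.6]
tool_rot: [0.716, 0.698, 0.0, 0.0]
force: [1.3, 0.2, -0.0]
grip_width: 0.294
grip_force: 0.0
```

Emit:
step_arm:
  steps:
    - {"grip": -0.48,"travel": [0,-2,-0.4],"twist": [0,0,0]}
    - {"grip": -0.48,"travel": [0,-2,0],"twist": [0,0,0]}
    - {"grip": -0.48,"travel": [0,0,0],"twist": [0,0,0]}
    - {"grip": -0.48,"travel": [0,0,-2],"twist": [0,0,0]}
    - {"grip": -0.48,"travel": [0,0,-2],"twist": [0,0,0]}
    - {"grip": -0.48,"travel": [0,0,-2],"twist": [0,0,0]}
    - {"grip": -0.48,"travel": [0,0,0],"twist": [0,0,0]}
    - {"grip": -0.48,"travel": [0,0,0],"twist": [0,0,0]}
    - {"grip": -0.48,"travel": [0,0,0],"twist": [0,0,0]}
    - {"grip": -0.48,"travel": [0,0,0],"twist": [0,0,0]}

```text
clock: 6.18
eef_pos: [621.2, -74.4, 141.7]
tool_rot: [0.716, 0.698, 0.001, 0.001]
force: [-0.3, 0.0, 0.5]
grip_width: 0.258
grip_force: 0.0
```

```bash
python3 - <<'E'
from h import *
snap('wrist','w5');s=telemetry.state();print(s['eef_pos'],s['tool_rot'],s['clock'])
E
```

```text
[621.0798506  -74.50345677 141.57158196] [0.71637091 0.6977179  0.00075933 0.00137017] 6.2333
```

View pics/w5.png

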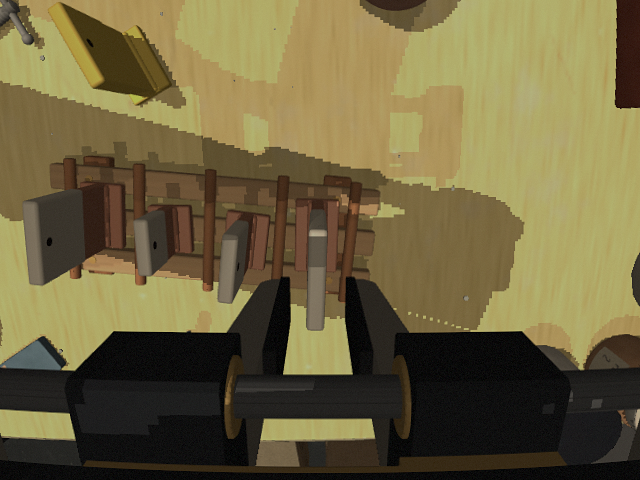

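The tile_1 web is at column 316, centred between the fingertips (290–346). I descend, grip and lift.

Emit:
step_arm:
  steps:
    - {"grip": -0.48,"travel": [0,0,-2],"twist": [0,0,0]}
    - {"grip": -0.48,"travel": [0,0,-2],"twist": [0,0,0]}
    - {"grip": -0.48,"travel": [0,0,-1.4],"twist": [0,0,0]}
    - {"grip": -0.48,"travel": [0,0,0],"twist": [0,0,0]}
    - {"grip": -0.48,"travel": [0,0,0],"twist": [0,0,0]}
    - {"grip": -1,"travel": [0,0,0],"twist": [0,0,0]}
    - {"grip": -1,"travel": [0,0,0],"twist": [0,0,0]}
    - {"grip": -1,"travel": [0,0,0],"twist": [0,0,0]}
    - {"grip": -1,"travel": [0,0,0],"twist": [0,0,0]}
    - {"grip": -1,"travel": [0,0,0],"twist": [0,0,0]}

```text
clock: 7.07
eef_pos: [621.0, -74.8, 87.1]
tool_rot: [0.716, 0.698, 0.001, 0.001]
force: [0.4, 0.1, 5.1]
grip_width: 0.084
grip_force: 20.0
```

Emit:
step_arm:
  steps:
    - {"grip": -1,"travel": [0,0,1],"twist": [0,0,0]}
    - {"grip": -1,"travel": [0,0,2],"twist": [0,0,0]}
    - {"grip": -1,"travel": [0,0,3],"twist": [0,0,0]}
    - {"grip": -1,"travel": [0,0,3],"twist": [0,0,0]}
    - {"grip": -1,"travel": [0,0,3],"twist": [0,0,0]}
    - {"grip": -1,"travel": [0,0,0],"twist": [0,0,0]}
    - {"grip": -1,"travel": [0,0,0],"twist": [0,0,0]}
    - {"grip": -1,"travel": [0,0,0],"twist": [0,0,0]}
    - {"grip": -1,"travel": [0,0,0],"twist": [0,0,0]}
    - {"grip": -1,"travel": [0,0,0],"twist": [0,0,0]}

```text
clock: 7.9
eef_pos: [618.8, -74.1, 203.3]
tool_rot: [0.716, 0.698, -0.001, -0.002]
force: [1.5, 0.4, -1.2]
grip_width: 0.087
grip_force: 20.0
```

Emit:
step_arm:
  steps:
    - {"grip": -1,"travel": [-0.4,2.9,0],"twist": [0,0,-5.05]}
    - {"grip": -1,"travel": [-0.4,2.9,0],"twist": [0,0,-5.05]}
    - {"grip": -1,"travel": [-0.4,2.9,0],"twist": [0,0,-5.05]}
    - {"grip": -1,"travel": [-0.4,2.9,0],"twist": [0,0,-5.05]}
    - {"grip": -1,"travel": [-0.4,2.9,0],"twist": [0,0,-5.05]}
    - {"grip": -1,"travel": [-0.4,2.9,0],"twist": [0,0,-5.05]}
    - {"grip": -1,"travel": [-0.4,2.9,0],"twist": [0,0,-5.05]}
    - {"grip": -1,"travel": [-0.4,2.9,0],"twist": [0,0,-5.05]}
    - {"grip": -1,"travel": [-0.4,2.9,0],"twist": [0,0,-5.05]}
    - {"grip": -1,"travel": [-0.4,2.9,0],"twist": [0,0,-5.05]}

```text
clock: 8.73
eef_pos: [578.9, 216.8, 204.2]
tool_rot: [0.946, 0.323, -0.001, -0.0]
force: [0.6, 0.3, 0.0]
grip_width: 0.085
grip_force: 20.0
```

Emit:
step_arm:
  steps:
    - {"grip": -1,"travel": [0,0,0],"twist": [0,0,0]}
    - {"grip": -1,"travel": [0,0,0],"twist": [0,0,0]}
    - {"grip": -1,"travel": [0,0,-2],"twist": [0,0,0]}
    - {"grip": -1,"travel": [0,0,-2],"twist": [0,0,0]}
    - {"grip": -1,"travel": [0,0,-2],"twist": [0,0,0]}
    - {"grip": -1,"travel": [0,0,-2],"twist": [0,0,0]}
    - {"grip": -1,"travel": [0,0,0],"twist": [0,0,0]}
    - {"grip": -1,"travel": [0,0,0],"twist": [0,0,0]}
    - {"grip": -1,"travel": [0,0,0],"twist": [0,0,0]}
    - {"grip": -1,"travel": [0,0,0],"twist": [0,0,0]}

```text
clock: 9.57
eef_pos: [581.3, 215.3, 127.5]
tool_rot: [0.946, 0.325, 0.001, 0.0]
force: [0.5, 0.7, -1.1]
grip_width: 0.083
grip_force: 20.0
```

```bash
python3 - <<'E'
from h import *
c=snap('side','s1');s=telemetry.state();print(s['eef_pos'],s['tool_rot'],s['clock'])
f=snap('scene','sc1')['frame']
A=cv2.resize(c['frame'][170:300,220:400],(450,325),interpolation=2);B=cv2.resize(f[180:310,280:420],(350,325),interpolation=2)
cv2.imwrite('pics/chk1.png',np.hstack([A,B])[:,:,::-1])
E
```

```text
[581.23334482 215.44930735 127.47437642] [9.45616597e-01 3.25279654e-01 1.52121645e-03 2.90712155e-04] 9.6167
```

View pics/chk1.png

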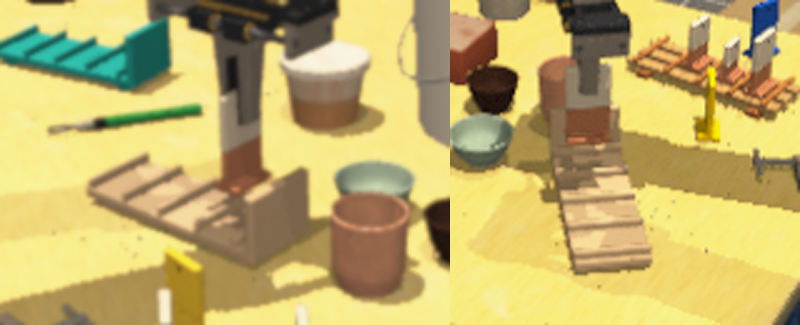

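Tile_1 hangs about 40 mm above the back-plate bay, square to the ribs (side crop about (243,175), scene crop about (588,125)). I lower it, check contact, then release.

Emit:
step_arm:
  steps:
    - {"grip": -1,"travel": [0,0,-1.5],"twist": [0,0,0]}
    - {"grip": -1,"travel": [0,0,-1.2],"twist": [0,0,0]}
    - {"grip": -1,"travel": [0,0,-0.6],"twist": [0,0,0]}
    - {"grip": -1,"travel": [0,0,-0.4],"twist": [0,0,0]}
    - {"grip": -1,"travel": [0,0,-0.3],"twist": [0,0,0]}
    - {"grip": -1,"travel": [0,0,0],"twist": [0,0,0]}
    - {"grip": -1,"travel": [0,0,0],"twist": [0,0,0]}
    - {"grip": -1,"travel": [0,0,0],"twist": [0,0,0]}
    - {"grip": -1,"travel": [0,0,0],"twist": [0,0,0]}
    - {"grip": -1,"travel": [0,0,0],"twist": [0,0,0]}

```text
clock: 10.5
eef_pos: [580.4, 215.8, 87.0]
tool_rot: [0.946, 0.325, 0.001, 0.0]
force: [-2.6, -0.7, 5.1]
grip_width: 0.085
grip_force: 20.0
```

Emit:
step_arm:
  steps:
    - {"grip": -0.48,"travel": [0,0,0],"twist": [0,0,0]}
    - {"grip": -0.48,"travel": [0,0,0],"twist": [0,0,0]}
    - {"grip": -0.48,"travel": [0,0,0],"twist": [0,0,0]}
    - {"grip": -0.48,"travel": [0,0,0],"twist": [0,0,0]}
    - {"grip": -0.48,"travel": [0,0,1],"twist": [0,0,0]}
    - {"grip": -0.48,"travel": [0,0,2],"twist": [0,0,0]}
    - {"grip": -0.48,"travel": [0,0,3],"twist": [0,0,0]}
    - {"grip": -0.48,"travel": [0,0,3],"twist": [0,0,0]}
    - {"grip": -0.48,"travel": [0,0,3],"twist": [0,0,0]}
    - {"grip": -0.48,"travel": [0,0,0],"twist": [0,0,0]}

```text
clock: 11.33
eef_pos: [583.9, 216.3, 214.3]
tool_rot: [0.946, 0.325, 0.007, 0.001]
force: [0.5, 0.4, 0.2]
grip_width: 0.258
grip_force: 0.0
```

```bash
python3 - <<'E'
from h import *
s=telemetry.state();print(s['eef_pos'],s['tool_rot'])
c=snap('wrist','w6');a=c['frame'];b=load('side0')
P=proj(c,[[581.3,214.7,118],[581.3,214.7,28],[550.5,254.1,20]]);print(P.round())
x,y=P.mean(0).astype(int)-[100,75]
A=cv2.resize(a[max(y,0):y+150,max(x,0):x+200],(500,375),interpolation=2)
d=snap('side','s2');B=cv2.resize(d['frame'][170:300,240:350],(300,375),interpolation=2)
cv2.imwrite('pics/chk2.png',np.hstack([np.clip(A*1.4,0,255).astype(np.uint8),B])[:,:,::-1]);print(x,y)
E
```

```text
[583.88385887 216.27380534 214.31259561] [0.94556438 0.32536782 0.00652617 0.00109669]
[[317. 247.]
 [316. 221.]
 [260. 219.]]
197 153
```

View pics/chk2.png

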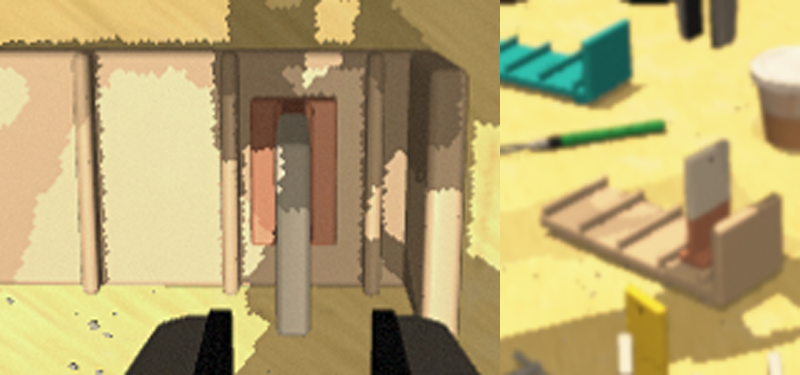

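The wrist crop shows the tile_1 foot (250–336, centre 293) flat between the ribs (230 and 374, middle 302). It sits about 3 mm toward the open end, centred along the ribs and square. I shift the later targets by about 2 mm and go on to tile_2.

Emit:
step_arm:
  steps:
    - {"grip": -0.48,"travel": [-1.1,-2.7,0],"twist": [0,0,4.55]}
    - {"grip": -0.48,"travel": [-1.1,-2.7,0],"twist": [0,0,4.55]}
    - {"grip": -0.48,"travel": [-1.1,-2.7,0],"twist": [0,0,4.55]}
    - {"grip": -0.48,"travel": [-1.1,-2.7,0],"twist": [0,0,4.55]}
    - {"grip": -0.48,"travel": [-1.1,-2.7,0],"twist": [0,0,4.55]}
    - {"grip": -0.48,"travel": [-1.1,-2.7,0],"twist": [0,0,4.55]}
    - {"grip": -0.48,"travel": [-1.1,-2.7,0],"twist": [0,0,4.55]}
    - {"grip": -0.48,"travel": [-1.1,-2.7,0],"twist": [0,0,4.55]}
    - {"grip": -0.48,"travel": [-1.1,-2.7,0],"twist": [0,0,4.55]}
    - {"grip": -0.48,"travel": [-1.1,-2.7,0],"twist": [0,0,4.55]}

```text
clock: 12.27
eef_pos: [468.2, -55.2, 204.0]
tool_rot: [0.745, 0.667, -0.001, -0.001]
force: [-0.2, -0.3, 0.2]
grip_width: 0.259
grip_force: 0.0
```

Emit:
step_arm:
  steps:
    - {"grip": -0.48,"travel": [0,0,0],"twist": [0,0,0]}
    - {"grip": -0.48,"travel": [0,0,0],"twist": [0,0,0]}
    - {"grip": -0.48,"travel": [0,0,-2.5],"twist": [0,0,0]}
    - {"grip": -0.48,"travel": [0,0,-2.5],"twist": [0,0,0]}
    - {"grip": -0.48,"travel": [0,0,-2.5],"twist": [0,0,0]}
    - {"grip": -0.48,"travel": [0,0,0],"twist": [0,0,0]}
    - {"grip": -0.48,"travel": [0,0,0],"twist": [0,0,0]}
    - {"grip": -0.48,"travel": [0,0,0],"twist": [0,0,0]}
    - {"grip": -0.48,"travel": [0,0,0],"twist": [0,0,0]}
    - {"grip": -0.48,"travel": [0,0,0],"twist": [0,0,0]}

```text
clock: 13.1
eef_pos: [471.2, -54.6, 132.3]
tool_rot: [0.746, 0.666, 0.001, 0.001]
force: [0.8, -0.1, -0.0]
grip_width: 0.261
grip_force: 0.0
```

Emit:
step_arm:
  steps:
    - {"grip": -0.48,"travel": [0,0,-2],"twist": [0,0,0]}
    - {"grip": -0.48,"travel": [0,0,-2],"twist": [0,0,0]}
    - {"grip": -0.48,"travel": [0,0,-1.9],"twist": [0,0,0]}
    - {"grip": -0.48,"travel": [0,0,0],"twist": [0,0,0]}
    - {"grip": -0.48,"travel": [0,0,0],"twist": [0,0,0]}
    - {"grip": -1,"travel": [0,0,0],"twist": [0,0,0]}
    - {"grip": -1,"travel": [0,0,0],"twist": [0,0,0]}
    - {"grip": -1,"travel": [0,0,0],"twist": [0,0,0]}
    - {"grip": -1,"travel": [0,0,0],"twist": [0,0,0]}
    - {"grip": -1,"travel": [0,0,0],"twist": [0,0,0]}

```text
clock: 13.93
eef_pos: [471.1, -54.9, 73.0]
tool_rot: [0.746, 0.666, 0.001, 0.001]
force: [-1.2, 0.7, 7.0]
grip_width: 0.087
grip_force: 20.0
```

Emit:
step_arm:
  steps:
    - {"grip": -1,"travel": [0,0,1],"twist": [0,0,0]}
    - {"grip": -1,"travel": [0,0,2],"twist": [0,0,0]}
    - {"grip": -1,"travel": [0,0,3],"twist": [0,0,0]}
    - {"grip": -1,"travel": [0,0,3],"twist": [0,0,0]}
    - {"grip": -1,"travel": [0,0,3],"twist": [0,0,0]}
    - {"grip": -1,"travel": [0,0,1],"twist": [0,0,0]}
    - {"grip": -1,"travel": [0,0,0],"twist": [0,0,0]}
    - {"grip": -1,"travel": [0,0,0],"twist": [0,0,0]}
    - {"grip": -1,"travel": [0,0,0],"twist": [0,0,0]}
    - {"grip": -1,"travel": [0,0,0],"twist": [0,0,0]}

```text
clock: 14.77
eef_pos: [468.6, -53.9, 199.2]
tool_rot: [0.746, 0.666, -0.001, -0.002]
force: [-0.8, -0.1, -0.5]
grip_width: 0.09
grip_force: 20.0
```

Emit:
step_arm:
  steps:
    - {"grip": -1,"travel": [0.8,3.07,0],"twist": [0,0,-4.55]}
    - {"grip": -1,"travel": [0.8,3.07,0],"twist": [0,0,-4.55]}
    - {"grip": -1,"travel": [0.8,3.07,0],"twist": [0,0,-4.55]}
    - {"grip": -1,"travel": [0.8,3.07,0],"twist": [0,0,-4.55]}
    - {"grip": -1,"travel": [0.8,3.07,0],"twist": [0,0,-4.55]}
    - {"grip": -1,"travel": [0.8,3.07,0],"twist": [0,0,-4.55]}
    - {"grip": -1,"travel": [0.8,3.07,0],"twist": [0,0,-4.55]}
    - {"grip": -1,"travel": [0.8,3.07,0],"twist": [0,0,-4.55]}
    - {"grip": -1,"travel": [0.8,3.07,0],"twist": [0,0,-4.55]}
    - {"grip": -1,"travel": [0.8,3.07,0],"twist": [0,0,-4.55]}

```text
clock: 15.6
eef_pos: [549.1, 254.0, 199.4]
tool_rot: [0.946, 0.324, -0.002, -0.0]
force: [1.6, -0.0, -1.6]
grip_width: 0.088
grip_force: 20.0
```

Emit:
step_arm:
  steps:
    - {"grip": -1,"travel": [0,0,0],"twist": [0,0,0]}
    - {"grip": -1,"travel": [0,0,0],"twist": [0,0,0]}
    - {"grip": -1,"travel": [0,0,0],"twist": [0,0,0]}
    - {"grip": -1,"travel": [0,0,-2],"twist": [0,0,0]}
    - {"grip": -1,"travel": [0,0,-2],"twist": [0,0,0]}
    - {"grip": -1,"travel": [0,0,-2],"twist": [0,0,0]}
    - {"grip": -1,"travel": [0,0,-2],"twist": [0,0,0]}
    - {"grip": -1,"travel": [0,0,0],"twist": [0,0,0]}
    - {"grip": -1,"travel": [0,0,0],"twist": [0,0,0]}
    - {"grip": -1,"travel": [0,0,0],"twist": [0,0,0]}

```text
clock: 16.43
eef_pos: [550.6, 251.9, 122.8]
tool_rot: [0.946, 0.325, 0.001, 0.0]
force: [0.5, 0.0, -1.7]
grip_width: 0.084
grip_force: 20.0
```

Emit:
step_arm:
  steps:
    - {"grip": -1,"travel": [0.05,0,-1.5],"twist": [0,0,0]}
    - {"grip": -1,"travel": [0.05,0,-1.5],"twist": [0,0,0]}
    - {"grip": -1,"travel": [0,0,-1],"twist": [0,0,0]}
    - {"grip": -1,"travel": [0,0,-0.6],"twist": [0,0,0]}
    - {"grip": -1,"travel": [0,0,-0.35],"twist": [0,0,0]}
    - {"grip": -1,"travel": [0,0,0],"twist": [0,0,0]}
    - {"grip": -1,"travel": [0,0,0],"twist": [0,0,0]}
    - {"grip": -1,"travel": [0,0,0],"twist": [0,0,0]}
    - {"grip": -1,"travel": [0,0,0],"twist": [0,0,0]}
    - {"grip": -1,"travel": [0,0,0],"twist": [0,0,0]}

```text
clock: 17.27
eef_pos: [551.6, 252.7, 72.9]
tool_rot: [0.946, 0.325, 0.001, 0.0]
force: [-0.7, -0.2, 3.2]
grip_width: 0.085
grip_force: 20.0
```

Emit:
step_arm:
  steps:
    - {"grip": -0.48,"travel": [0,0,0],"twist": [0,0,0]}
    - {"grip": -0.48,"travel": [0,0,0],"twist": [0,0,0]}
    - {"grip": -0.48,"travel": [0,0,0],"twist": [0,0,0]}
    - {"grip": -0.48,"travel": [0,0,0],"twist": [0,0,0]}
    - {"grip": -0.48,"travel": [0,0,1],"twist": [0,0,0]}
    - {"grip": -0.48,"travel": [0,0,2],"twist": [0,0,0]}
    - {"grip": -0.48,"travel": [0,0,3],"twist": [0,0,0]}
    - {"grip": -0.48,"travel": [0,0,3],"twist": [0,0,0]}
    - {"grip": -0.48,"travel": [0,0,3],"twist": [0,0,0]}
    - {"grip": -0.48,"travel": [0,0,0],"twist": [0,0,0]}

```text
clock: 18.1
eef_pos: [554.9, 253.6, 200.7]
tool_rot: [0.946, 0.325, 0.007, 0.001]
force: [0.4, -0.2, 0.8]
grip_width: 0.263
grip_force: 0.0
```

Emit:
step_arm:
  steps:
    - {"grip": -0.48,"travel": [0.19,-3.3,0],"twist": [0,0,4.4]}
    - {"grip": -0.48,"travel": [0.19,-3.3,0],"twist": [0,0,4.4]}
    - {"grip": -0.48,"travel": [0.19,-3.3,0],"twist": [0,0,4.4]}
    - {"grip": -0.48,"travel": [0.19,-3.3,0],"twist": [0,0,4.4]}
    - {"grip": -0.48,"travel": [0.19,-3.3,0],"twist": [0,0,4.4]}
    - {"grip": -0.48,"travel": [0.19,-3.3,0],"twist": [0,0,4.4]}
    - {"grip": -0.48,"travel": [0.19,-3.3,0],"twist": [0,0,4.4]}
    - {"grip": -0.48,"travel": [0.19,-3.3,0],"twist": [0,0,4.4]}
    - {"grip": -0.48,"travel": [0.19,-3.3,0],"twist": [0,0,4.4]}
    - {"grip": -0.48,"travel": [0.19,-3.3,0],"twist": [0,0,4.4]}

```text
clock: 18.93
eef_pos: [569.8, -79.0, 192.6]
tool_rot: [0.754, 0.657, 0.0, 0.0]
force: [-0.1, -0.4, -0.3]
grip_width: 0.261
grip_force: 0.0
```

Emit:
step_arm:
  steps:
    - {"grip": -0.48,"travel": [0,0,0],"twist": [0,0,0]}
    - {"grip": -0.48,"travel": [0,0,0],"twist": [0,0,0]}
    - {"grip": -0.48,"travel": [0,0,0],"twist": [0,0,0]}
    - {"grip": -0.48,"travel": [0,0,-2.5],"twist": [0,0,0]}
    - {"grip": -0.48,"travel": [0,0,-2.5],"twist": [0,0,0]}
    - {"grip": -0.48,"travel": [0,0,-2.5],"twist": [0,0,0]}
    - {"grip": -0.48,"travel": [0,0,0],"twist": [0,0,0]}
    - {"grip": -0.48,"travel": [0,0,0],"twist": [0,0,0]}
    - {"grip": -0.48,"travel": [0,0,0],"twist": [0,0,0]}
    - {"grip": -0.48,"travel": [0,0,0],"twist": [0,0,0]}

```text
clock: 19.77
eef_pos: [571.4, -77.4, 119.4]
tool_rot: [0.755, 0.656, 0.001, 0.002]
force: [-0.7, 0.2, -0.5]
grip_width: 0.259
grip_force: 0.0
```

Emit:
step_arm:
  steps:
    - {"grip": -0.48,"travel": [0,0,-2],"twist": [0,0,0]}
    - {"grip": -0.48,"travel": [0,0,-2],"twist": [0,0,0]}
    - {"grip": -0.48,"travel": [0,0,-2],"twist": [0,0,0]}
    - {"grip": -0.48,"travel": [0,0,0],"twist": [0,0,0]}
    - {"grip": -0.48,"travel": [0,0,0],"twist": [0,0,0]}
    - {"grip": -1,"travel": [0,0,0],"twist": [0,0,0]}
    - {"grip": -1,"travel": [0,0,0],"twist": [0,0,0]}
    - {"grip": -1,"travel": [0,0,0],"twist": [0,0,0]}
    - {"grip": -1,"travel": [0,0,0],"twist": [0,0,0]}
    - {"grip": -1,"travel": [0,0,0],"twist": [0,0,0]}

```text
clock: 20.6
eef_pos: [571.4, -77.9, 59.1]
tool_rot: [0.755, 0.656, 0.001, 0.001]
force: [-1.6, 0.5, 5.3]
grip_width: 0.085
grip_force: 20.0
```

Emit:
step_arm:
  steps:
    - {"grip": -1,"travel": [0,0,1],"twist": [0,0,0]}
    - {"grip": -1,"travel": [0,0,2],"twist": [0,0,0]}
    - {"grip": -1,"travel": [0,0,3],"twist": [0,0,0]}
    - {"grip": -1,"travel": [0,0,3],"twist": [0,0,0]}
    - {"grip": -1,"travel": [0,0,3],"twist": [0,0,0]}
    - {"grip": -1,"travel": [0,0,1],"twist": [0,0,0]}
    - {"grip": -1,"travel": [0,0,0],"twist": [0,0,0]}
    - {"grip": -1,"travel": [0,0,0],"twist": [0,0,0]}
    - {"grip": -1,"travel": [0,0,0],"twist": [0,0,0]}
    - {"grip": -1,"travel": [0,0,0],"twist": [0,0,0]}

```text
clock: 21.43
eef_pos: [568.5, -76.9, 184.4]
tool_rot: [0.755, 0.656, -0.001, -0.002]
force: [0.5, 1.0, -0.9]
grip_width: 0.086
grip_force: 20.0
```

Emit:
step_arm:
  steps:
    - {"grip": -1,"travel": [-0.5,3.7,0],"twist": [0,0,-4.4]}
    - {"grip": -1,"travel": [-0.5,3.7,0],"twist": [0,0,-4.4]}
    - {"grip": -1,"travel": [-0.5,3.7,0],"twist": [0,0,-4.4]}
    - {"grip": -1,"travel": [-0.5,3.7,0],"twist": [0,0,-4.4]}
    - {"grip": -1,"travel": [-0.5,3.7,0],"twist": [0,0,-4.4]}
    - {"grip": -1,"travel": [-0.5,3.7,0],"twist": [0,0,-4.4]}
    - {"grip": -1,"travel": [-0.5,3.7,0],"twist": [0,0,-4.4]}
    - {"grip": -1,"travel": [-0.5,3.7,0],"twist": [0,0,-4.4]}
    - {"grip": -1,"travel": [-0.5,3.7,0],"twist": [0,0,-4.4]}
    - {"grip": -1,"travel": [-0.5,3.7,0],"twist": [0,0,-4.4]}

```text
clock: 22.27
eef_pos: [518.5, 294.0, 185.2]
tool_rot: [0.946, 0.324, -0.002, -0.0]
force: [0.6, -0.0, 0.6]
grip_width: 0.084
grip_force: 20.0
```

Emit:
step_arm:
  steps:
    - {"grip": -1,"travel": [0,0,0],"twist": [0,0,0]}
    - {"grip": -1,"travel": [0,0,0],"twist": [0,0,0]}
    - {"grip": -1,"travel": [0,0,0],"twist": [0,0,0]}
    - {"grip": -1,"travel": [0,0,-2],"twist": [0,0,0]}
    - {"grip": -1,"travel": [0,0,-2],"twist": [0,0,0]}
    - {"grip": -1,"travel": [0,0,-2],"twist": [0,0,0]}
    - {"grip": -1,"travel": [0,0,-2],"twist": [0,0,0]}
    - {"grip": -1,"travel": [0,0,0],"twist": [0,0,0]}
    - {"grip": -1,"travel": [0,0,0],"twist": [0,0,0]}
    - {"grip": -1,"travel": [0,0,0],"twist": [0,0,0]}

```text
clock: 23.1
eef_pos: [520.9, 291.9, 108.2]
tool_rot: [0.946, 0.325, 0.001, 0.0]
force: [0.9, -0.4, 0.0]
grip_width: 0.087
grip_force: 20.0
```

Emit:
step_arm:
  steps:
    - {"grip": -1,"travel": [0,0,-1.5],"twist": [0,0,0]}
    - {"grip": -1,"travel": [0,0,-1.5],"twist": [0,0,0]}
    - {"grip": -1,"travel": [0,0,-1],"twist": [0,0,0]}
    - {"grip": -1,"travel": [0,0,-0.6],"twist": [0,0,0]}
    - {"grip": -1,"travel": [0,0,-0.3],"twist": [0,0,0]}
    - {"grip": -1,"travel": [0,0,0],"twist": [0,0,0]}
    - {"grip": -1,"travel": [0,0,0],"twist": [0,0,0]}
    - {"grip": -1,"travel": [0,0,0],"twist": [0,0,0]}
    - {"grip": -1,"travel": [0,0,0],"twist": [0,0,0]}
    - {"grip": -1,"travel": [0,0,0],"twist": [0,0,0]}

```text
clock: 23.93
eef_pos: [520.8, 292.8, 59.0]
tool_rot: [0.946, 0.325, 0.001, 0.0]
force: [0.5, -0.2, 2.8]
grip_width: 0.083
grip_force: 20.0
```

Emit:
step_arm:
  steps:
    - {"grip": -0.48,"travel": [0,0,0],"twist": [0,0,0]}
    - {"grip": -0.48,"travel": [0,0,0],"twist": [0,0,0]}
    - {"grip": -0.48,"travel": [0,0,0],"twist": [0,0,0]}
    - {"grip": -0.48,"travel": [0,0,0],"twist": [0,0,0]}
    - {"grip": -0.48,"travel": [0,0,1],"twist": [0,0,0]}
    - {"grip": -0.48,"travel": [0,0,2],"twist": [0,0,0]}
    - {"grip": -0.48,"travel": [0,0,3],"twist": [0,0,0]}
    - {"grip": -0.48,"travel": [0,0,3],"twist": [0,0,0]}
    - {"grip": -0.48,"travel": [0,0,3],"twist": [0,0,0]}
    - {"grip": -0.48,"travel": [0,0,0],"twist": [0,0,0]}

```text
clock: 24.77
eef_pos: [523.9, 294.0, 186.5]
tool_rot: [0.946, 0.325, 0.006, 0.0]
force: [1.0, 0.0, 0.8]
grip_width: 0.26
grip_force: 0.0
```

Emit:
step_arm:
  steps:
    - {"grip": -0.48,"travel": [-0.03,-3.6,0],"twist": [0,0,4.95]}
    - {"grip": -0.48,"travel": [-0.03,-3.6,0],"twist": [0,0,4.95]}
    - {"grip": -0.48,"travel": [-0.03,-3.6,0],"twist": [0,0,4.95]}
    - {"grip": -0.48,"travel": [-0.03,-3.6,0],"twist": [0,0,4.95]}
    - {"grip": -0.48,"travel": [-0.03,-3.6,0],"twist": [0,0,4.95]}
    - {"grip": -0.48,"travel": [-0.03,-3.6,0],"twist": [0,0,4.95]}
    - {"grip": -0.48,"travel": [-0.03,-3.6,0],"twist": [0,0,4.95]}
    - {"grip": -0.48,"travel": [-0.03,-3.6,0],"twist": [0,0,4.95]}
    - {"grip": -0.48,"travel": [-0.03,-3.6,0],"twist": [0,0,4.95]}
    - {"grip": -0.48,"travel": [-0.03,-3.6,0],"twist": [0,0,4.95]}

```text
clock: 25.6
eef_pos: [516.6, -69.1, 178.6]
tool_rot: [0.721, 0.693, 0.0, 0.0]
force: [1.6, -0.1, -0.1]
grip_width: 0.256
grip_force: 0.0
```

Emit:
step_arm:
  steps:
    - {"grip": -0.48,"travel": [0,0,0],"twist": [0,0,0]}
    - {"grip": -0.48,"travel": [0,0,0],"twist": [0,0,0]}
    - {"grip": -0.48,"travel": [0,0,0],"twist": [0,0,0]}
    - {"grip": -0.48,"travel": [0,0,-2.5],"twist": [0,0,0]}
    - {"grip": -0.48,"travel": [0,0,-2.5],"twist": [0,0,0]}
    - {"grip": -0.48,"travel": [0,0,-2.5],"twist": [0,0,0]}
    - {"grip": -0.48,"travel": [0,0,0],"twist": [0,0,0]}
    - {"grip": -0.48,"travel": [0,0,0],"twist": [0,0,0]}
    - {"grip": -0.48,"travel": [0,0,0],"twist": [0,0,0]}
    - {"grip": -0.48,"travel": [0,0,0],"twist": [0,0,0]}

```text
clock: 26.43
eef_pos: [518.5, -67.4, 105.2]
tool_rot: [0.722, 0.692, 0.001, 0.002]
force: [-0.7, -0.3, 0.2]
grip_width: 0.264
grip_force: 0.0
```

Emit:
step_arm:
  steps:
    - {"grip": -0.48,"travel": [0,0,-2],"twist": [0,0,0]}
    - {"grip": -0.48,"travel": [0,0,-2],"twist": [0,0,0]}
    - {"grip": -0.48,"travel": [0,0,-2],"twist": [0,0,0]}
    - {"grip": -0.48,"travel": [0,0,0],"twist": [0,0,0]}
    - {"grip": -0.48,"travel": [0,0,0],"twist": [0,0,0]}
    - {"grip": -1,"travel": [0,0,0],"twist": [0,0,0]}
    - {"grip": -1,"travel": [0,0,0],"twist": [0,0,0]}
    - {"grip": -1,"travel": [0,0,0],"twist": [0,0,0]}
    - {"grip": -1,"travel": [0,0,0],"twist": [0,0,0]}
    - {"grip": -1,"travel": [0,0,0],"twist": [0,0,0]}

```text
clock: 27.27
eef_pos: [518.3, -67.9, 44.9]
tool_rot: [0.723, 0.691, 0.001, 0.001]
force: [-0.6, 0.8, 5.9]
grip_width: 0.085
grip_force: 20.0
```

Emit:
step_arm:
  steps:
    - {"grip": -1,"travel": [0,0,1],"twist": [0,0,0]}
    - {"grip": -1,"travel": [0,0,2],"twist": [0,0,0]}
    - {"grip": -1,"travel": [0,0,3],"twist": [0,0,0]}
    - {"grip": -1,"travel": [0,0,3],"twist": [0,0,0]}
    - {"grip": -1,"travel": [0,0,3],"twist": [0,0,0]}
    - {"grip": -1,"travel": [0,0,1],"twist": [0,0,0]}
    - {"grip": -1,"travel": [0,0,0],"twist": [0,0,0]}
    - {"grip": -1,"travel": [0,0,0],"twist": [0,0,0]}
    - {"grip": -1,"travel": [0,0,0],"twist": [0,0,0]}
    - {"grip": -1,"travel": [0,0,0],"twist": [0,0,0]}

```text
clock: 28.1
eef_pos: [515.5, -66.9, 170.7]
tool_rot: [0.723, 0.691, -0.001, -0.002]
force: [0.3, 0.1, -0.6]
grip_width: 0.084
grip_force: 20.0
```

Emit:
step_arm:
  steps:
    - {"grip": -1,"travel": [-0.28,3.99,0],"twist": [0,0,-4.95]}
    - {"grip": -1,"travel": [-0.28,3.99,0],"twist": [0,0,-4.95]}
    - {"grip": -1,"travel": [-0.28,3.99,0],"twist": [0,0,-4.95]}
    - {"grip": -1,"travel": [-0.28,3.99,0],"twist": [0,0,-4.95]}
    - {"grip": -1,"travel": [-0.28,3.99,0],"twist": [0,0,-4.95]}
    - {"grip": -1,"travel": [-0.28,3.99,0],"twist": [0,0,-4.95]}
    - {"grip": -1,"travel": [-0.28,3.99,0],"twist": [0,0,-4.95]}
    - {"grip": -1,"travel": [-0.28,3.99,0],"twist": [0,0,-4.95]}
    - {"grip": -1,"travel": [-0.28,3.99,0],"twist": [0,0,-4.95]}
    - {"grip": -1,"travel": [-0.28,3.99,0],"twist": [0,0,-4.95]}

```text
clock: 28.93
eef_pos: [487.5, 333.2, 171.1]
tool_rot: [0.946, 0.323, -0.002, 0.0]
force: [0.0, -0.0, -0.5]
grip_width: 0.086
grip_force: 20.0
```

Emit:
step_arm:
  steps:
    - {"grip": -1,"travel": [0,0,0],"twist": [0,0,0]}
    - {"grip": -1,"travel": [0,0,0],"twist": [0,0,0]}
    - {"grip": -1,"travel": [0,0,0],"twist": [0,0,0]}
    - {"grip": -1,"travel": [0,0,-2],"twist": [0,0,0]}
    - {"grip": -1,"travel": [0,0,-2],"twist": [0,0,0]}
    - {"grip": -1,"travel": [0,0,-2],"twist": [0,0,0]}
    - {"grip": -1,"travel": [0,0,-2],"twist": [0,0,0]}
    - {"grip": -1,"travel": [0,0,0],"twist": [0,0,0]}
    - {"grip": -1,"travel": [0,0,0],"twist": [0,0,0]}
    - {"grip": -1,"travel": [0,0,0],"twist": [0,0,0]}

```text
clock: 29.77
eef_pos: [489.9, 330.9, 94.2]
tool_rot: [0.946, 0.325, 0.001, 0.0]
force: [0.8, 0.2, -0.1]
grip_width: 0.087
grip_force: 20.0
```

Emit:
step_arm:
  steps:
    - {"grip": -1,"travel": [0,0,-1.5],"twist": [0,0,0]}
    - {"grip": -1,"travel": [0,0,-1.5],"twist": [0,0,0]}
    - {"grip": -1,"travel": [0,0,-1],"twist": [0,0,0]}
    - {"grip": -1,"travel": [0,0,-0.6],"twist": [0,0,0]}
    - {"grip": -1,"travel": [0,0,-0.3],"twist": [0,0,0]}
    - {"grip": -1,"travel": [0,0,0],"twist": [0,0,0]}
    - {"grip": -1,"travel": [0,0,0],"twist": [0,0,0]}
    - {"grip": -1,"travel": [0,0,0],"twist": [0,0,0]}
    - {"grip": -1,"travel": [0,0,0],"twist": [0,0,0]}
    - {"grip": -1,"travel": [0,0,0],"twist": [0,0,0]}

```text
clock: 30.6
eef_pos: [489.6, 331.8, 44.8]
tool_rot: [0.946, 0.325, 0.001, -0.0]
force: [-0.3, 0.2, 2.6]
grip_width: 0.085
grip_force: 20.0
```

Emit:
step_arm:
  steps:
    - {"grip": -0.48,"travel": [0,0,0],"twist": [0,0,0]}
    - {"grip": -0.48,"travel": [0,0,0],"twist": [0,0,0]}
    - {"grip": -0.48,"travel": [0,0,0],"twist": [0,0,0]}
    - {"grip": -0.48,"travel": [0,0,0],"twist": [0,0,0]}
    - {"grip": -0.48,"travel": [0,0,1],"twist": [0,0,0]}
    - {"grip": -0.48,"travel": [0,0,2],"twist": [0,0,0]}
    - {"grip": -0.48,"travel": [0,0,3],"twist": [0,0,0]}
    - {"grip": -0.48,"travel": [0,0,3],"twist": [0,0,0]}
    - {"grip": -0.48,"travel": [0,0,3],"twist": [0,0,0]}
    - {"grip": -0.48,"travel": [0,0,2],"twist": [0,0,0]}

```text
clock: 31.43
eef_pos: [490.1, 332.1, 188.4]
tool_rot: [0.946, 0.325, 0.002, -0.0]
force: [0.5, -0.7, 0.9]
grip_width: 0.264
grip_force: 0.0
```

Emit:
step_arm:
  steps:
    - {"grip": -0.48,"travel": [2,1,1.5],"twist": [0,0,0]}
    - {"grip": -0.48,"travel": [2,1,1.5],"twist": [0,0,0]}
    - {"grip": -0.48,"travel": [2,1,1.5],"twist": [0,0,0]}
    - {"grip": -0.48,"travel": [2,1,1.5],"twist": [0,0,0]}
    - {"grip": -0.48,"travel": [0,0,0],"twist": [0,0,0]}
    - {"grip": -0.48,"travel": [0,0,0],"twist": [0,0,0]}
    - {"grip": -0.48,"travel": [0,0,0],"twist": [0,0,0]}
    - {"grip": -0.48,"travel": [0,0,0],"twist": [0,0,0]}
    - {"grip": -0.48,"travel": [0,0,0],"twist": [0,0,0]}
    - {"grip": -0.48,"travel": [0,0,0],"twist": [0,0,0]}

```text
clock: 32.27
eef_pos: [568.1, 371.3, 243.5]
tool_rot: [0.946, 0.325, -0.001, 0.0]
force: [-0.6, -0.3, 0.3]
grip_width: 0.26
grip_force: 0.0
```

```bash
python3 - <<'E'
from h import *
c=snap('wrist','w7');print(telemetry.state()['eef_pos'])
P=proj(c,[[535,274,30]])[0];print(P)
x,y=np.maximum(P.astype(int)-[150,100],0)
A=cv2.resize(c['frame'][y:y+220,x:x+280],(560,440),interpolation=2)
d=snap('side','s3');B=cv2.resize(d['frame'][170:300,240:350],(240,440),interpolation=2)
cv2.imwrite('pics/fin.png',np.hstack([np.clip(A*1.4,0,255).astype(np.uint8),B])[:,:,::-1]);print(x,y)
E
```

```text
[568.28776756 371.31790239 243.74553141]
[375.28360917 295.27930525]
225 195
```

View pics/fin.png

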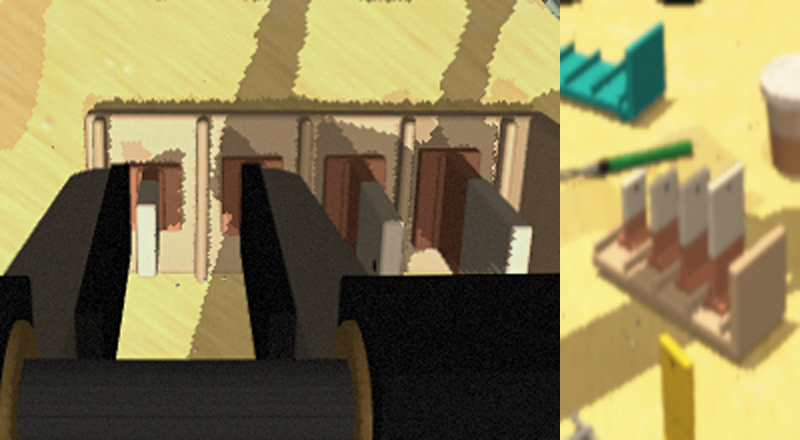

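The final view shows four feet flat between the ribs. Ribs are at 97, 202, 305, 407 and 509; foot middles are about 152, 253, 355 and 449, so each is within about 4.5 mm of its bay middle. Heights step down from the back plate, and all the tiles are upright and released. Signing off.

```bash
python3 -c "
from cell import workorder;print(workorder.sign_off())"
```

```text
the job is handed in; nothing more can be done
None
```

The job is handed in at about 32 s on the clock: all four tiles stand upright and released in the fireclay setter, tallest at the back plate and shortest at the open end, each within about 4.5 mm of its bay middle in the last picture; the sign-off returned no verdict.

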